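# Index the sloping press dial one station and unload the pressed freewheel shell

## Task

Turn the press dial (it has red knobs to turn it by) exactly one station, the way that carries the pressed shell out from under the ram towards the side where the yellow tray stands, until it clicks home in its detent, and let go of it. Then lift the shell out of its die and set it down upright on the floor of the yellow tray without dropping it. Do not turn the dial the wrong way or past that station, leave it clicked home, and leave the other things where they are.

Things in the scene. Friction and masses are not known exactly. Their poses are not given: they have to be found in the camera images.
- fixture: Fixed green bench press with a sloping round steel dial (272 mm across). Origin on the bench, 105 mm straight below the centre of the dial's face; x to the back (uphill side) of the press, y to its left, z up. The dial faces the -x side and slopes 30 deg: in this frame its face normal n is (-0.5, 0, 0.866) and uphill u is (0.866, 0, 0.5).
- dial_center (a point): Centre of the dial's upper face. Turns with the dial: z = face normal n; at dial angle 0 x points uphill, y to the fixture's left. Four open dies, 85 mm from here at 0, 90, 180, 270 deg (x towards y), each a raised ring, 92 mm outside, 75 inside, 10 high, floor level with the face. Only the one at 0 deg holds the shell. Brass cap here, 32 mm across, 6 high.
- dial (a joint): Dial angle in rad, 0 at start; grows counter-clockwise seen from above: the shell's die goes from uphill to the fixture's left (+y). A spring plunger clicks in every 1.571 rad. Some 0.5 N m pushes it out of a click, and again into the next (bump about 0.25 rad before home; from within 0.1 rad it pulls itself home). In between it is free and the shell's weight drags it downhill.
- ram_tip (a point): Middle of the lower end of the steel ram (34 mm across), which hangs over the uphill station, 53 mm above the dial's face along n. Its frame: x uphill u, z along n; it does not turn with the dial.
- press_head (a point): Centre of the green press head: a block of 148 (along u) by 60 (along y) by 70 mm (along n), over and behind the uphill station; a column, 50 by 60 mm, carries it at its uphill end. Frame as at ram_tip.
- lamp_bar (a point): Centre of a fixed lamp bar, 26 (u) by 270 (along y) by 28 mm (n), 126 mm above the dial's face, across the press head. It stands straight above the left and right stations, so that a gripper pointing straight down does not fit there: come in along the dial's normal n, from in front of the bar. Frame as at ram_tip.
- knob0 (a point): Centre of a red ball knob (28 mm across) on a 14 mm post on the dial, 44 mm above its face, 122 mm from the dial's centre, at 45 deg in the dial's frame.
- knob1 (a point): As knob0, at 135 deg.
- knob2 (a point): As knob0, at 225 deg.
- knob3 (a point): As knob0, at 315 deg.
- shell: Loose pressed freewheel shell, about 0.2 kg: dark toothed flange, 72 mm across, 12 thick, below; brass-coloured barrel, 54 mm across, above it up to 46 mm, with a 36 mm bore closed at the bottom. Origin: middle of its underside; z along its axis towards the barrel. Starts in the die under the ram, axis along n; the flange stands 2 mm out of the die. Grip it across the barrel.
- tray: Loose yellow steel tray, 150 by 150 mm, walls 22 mm high and 4 mm thick, floor 4 mm thick. Origin at the middle of its underside. It stands to the left or to the right of the press.
- ring_bin: Bystander: blue open bin of black rings, 130 by 130 by 50 mm, on the side of the press where the tray is not. Origin at the middle of its underside.
- stack: Bystander: stack of sprockets, 68 mm across, 64 mm high, beyond the tray or the ring bin. Origin at the middle of its underside.
- grease_jar: Bystander: white jar with a red lid, 72 mm across, 85 mm high, beyond the tray or the ring bin. Origin at the middle of its underside.
Mind the look-alikes: they are no part of the job. What is meant by the tray is not blue, and is the larger of those in its own colour.

How it is judged:
By the outcome, as a careful person would: the job done as asked, in the order asked, and still so for the second after the job is handed in, with the robot touching nothing.
It also fails if it takes over 67 s, if anything falls off the work surface, if the arm or the gripper's body presses on something with over 40 N, if the wrist force passes 120 N, or if a joint passes its speed limit or range.

## Robot

A 6-joint arm with a two-finger parallel gripper is mounted at the origin on the work surface. World frame = base frame: x ahead of the robot, y to its left, z up, the work surface at z = 0. Lengths are in mm, angles in rad, forces in N, time in s.
With the tool pointing down it reaches from about 400 to 925 mm from the base axis. Payload 12.5 kg.
Tool frame: the origin (TCP) lies midway between the tips of the shut fingers; the grasp point (between the pads) lies 19 mm behind it; z points along the fingers, y is the line along which they close (so a half turn about z gives the same grasp; the last joint's range is limited). The gripper opens to 95 mm and grips with 3 to 60 N. Pads are 20 mm wide; open, the fingers measure 119 mm over their backs; the gripper's body (75 mm by 180 mm) begins 59 mm behind the grasp point.
Start: joints at [1.184, 0.491, 1.559, -0, 1.092, -0.106], TCP at [173.185, 600.544, 214.661] pointing down, gripper open.
Joint ranges: [-3.1, 3.1], [-0.84, 2.19], [0.05, 2.79], [-1.13, 4.28], [0.06, 2.93], [-2.69, 2.69]. Speed limits (rad/s): [2.22, 2.22, 2.79, 3.14, 3.14, 3.14].

## Interface

Orientations are given as [roll, pitch, yaw] about the fixed x, y, z axes, in that order (R = Rz(yaw) Ry(pitch) Rx(roll)).
In Python, from cell import env gives the robot as it stands.
- The arm moves only by the shell command python3 -m inch 'ROWS'. ROWS is JSON, a list of rows, each a list of 7 numbers: the turn, a rotation vector about the tool's x, y, z in rad, then the shift along the tool's x, y, z in cm, then the closure, from -1 (fully open) to 1 (shut). A call has 1 to 20 rows; each row shifts and turns the commanded pose from where the row before left it, along the tool's axes as they then stand; what a row does not reach is not made up. A row lasts 1/8 s, in which the tool goes at most 62.5 mm and 10.7 degrees, less where a joint would pass 70% of its speed; a pose out of reach is approached as far as the arm can. A call with a gripper value outside its range is refused whole. The fingers move at their own pace and stop on an object; the grip force is fixed at half the most. Time passes only in rows, so rows that do not move let the fingers close. It gives the time, the measured TCP pose, the force, the opening and the grip force at its end, in the units of the state.
- env.state(): the state, without advancing time (a new reading comes with each control period).
- env.read_camera(name): name is "side" or "top" or "wrist"; returns a dict with "img" (480x640x3 uint8, red, green, blue), "depth" (480x640 float32, mm along the optical axis (not along the pixel's ray), 0 where there is no reading), "fx", "fy", "cx", "cy" (pixels), "position" and "orientation" of the camera in the world. Camera axes: x right, y down, z forward; pixel columns grow to the right and rows downward; lengths in mm; the calibration is good to about 2 mm. A picture is of the moment at which its call begins.
- env.job_done(): hands the job in; it is judged then, once.
Trained networks look in a picture, given as the dict that the camera call returned (one of the last four; its "shot" number tells which), for a name from the list of things; names that differ only in an ending like _2 or _b are one class to them, and where a whole thing is asked for, a point or a joint stands for the part that bears it (a point fixed in the world has none). Each returns a list of dicts, best first, with "score" (0 to 1); they miss things now and then, are a little off and sometimes report something else, mostly with a low value. They report only what shows in the picture. A call takes as long as a camera call. They do not tell look-alikes from the thing itself.
- env.find_in(picture, target): "centre" ([x, y, z] in mm, in the coordinates of the camera as it stood for that picture, good to about 4 mm: the middle of the surface that is visible of it).
- env.trace(picture, target): "mask" (480x640 bool, what is visible of it).
The state is a dict: "t": time; "joints": joint angles; "qvel": joint speeds; "tau": joint torques, N m; "eef_pos": TCP position; "tcp_rot": TCP orientation; "ft_force": force on the tool from outside, world axes, zero at the start; "moment": the same for the moment, N m; "opening": opening from 0.0 (shut) to 1.0 (fully open); "grip_force": force on a finger pad.
Only numpy, scipy, OpenCV 4.12 (cv2) and the standard library are available. Lean on these libraries where they do the work, as an engineer would, in place of code of your own. Each camera call takes 0.05 s, during which the arm holds its last target. There are 200 camera calls.

## Working session

There is one attempt and no reset: what is moved stays moved. The work goes in short steps, Python scripts to look and compute and a shell command to move; the robot and the scene stay as the last step left them, time stands still between calls to the robot, and variables do not carry over. Pictures are saved under pics/ and viewed, at most 10 in all, crops included, and the job is handed in when it is done.

```bash
ls; mkdir -p pics; cat > h.py <<'E'
from cell import env
import numpy as np, cv2
from scipy.spatial.transform import Rotation as R
def camR(p):
    o=np.array(p["orientation"],float)
    return o if o.shape==(3,3) else (R.from_euler('xyz',o).as_matrix() if o.size==3 else R.from_quat(o).as_matrix())
def toW(p,c): return camR(p)@np.array(c)+np.array(p["position"])
def cloud(p,mask):
    v,u=np.nonzero(mask&(p["depth"]>0)); d=p["depth"][v,u]
    return np.c_[(u-p["cx"])/p["fx"]*d,(v-p["cy"])/p["fy"]*d,d]@camR(p).T+np.array(p["position"])
def save(p,name): cv2.imwrite("pics/"+name,p["img"][:,:,::-1])
E
python3 - <<'E'
from h import *
s=env.state(); print({k:np.round(v,3) for k,v in s.items()})
for n in ["top","side"]:
    p=env.read_camera(n); save(p,n+"0.png"); print(n,p["position"],p["orientation"],p["fx"])
    for t in ["fixture","shell","tray","ring_bin","stack","grease_jar","knob0","dial_center","ram_tip","press_head","lamp_bar"]:
        for r in env.find_in(p,t)[:4]: print(t,round(r["score"],2),np.round(toW(p,r["centre"]),0))
E
```

```text
pics
{'t': np.float64(0.0), 'joints': array([ 1.184,  0.492,  1.559, -0.   ,  1.092, -0.106]), 'qvel': array([-0.001, -0.001,  0.002, -0.   ,  0.001,  0.001]), 'tau': array([-0.0000e+00, -6.1264e+01, -2.5818e+01,  6.9000e-02,  4.8000e-02,
       -0.0000e+00]), 'eef_pos': array([173.089, 600.303, 214.072]), 'tcp_rot': array([-3.14 , -0.   ,  2.861]), 'ft_force': array([ 0.568,  0.014, -0.132]), 'moment': array([ 0.01 , -0.027, -0.044]), 'grip_force': np.float64(0.0), 'opening': np.float64(0.999)}
top [ 263.44194841  -82.5747652  1608.44130744] [-2.98935646  0.00342163 -1.59638123] 588.417604160022
fixture 0.87 [623. -50. 118.]
fixture 0.24 [620. 326.  83.]
tray 0.91 [ 328. -571.    4.]
tray 0.68 [ 213. -296.    3.]
tray 0.58 [ 420. -331.    2.]
ring_bin 0.64 [447. 322.  36.]
stack 0.9 [ 645. -372.   66.]
grease_jar 0.77 [621. 324.  85.]
knob0 0.76 [604. -58.  93.]
dial_center 0.93 [602. -61. 100.]
ram_tip 0.57 [627. -50. 122.]
press_head 0.66 [624. -53. 121.]
lamp_bar 0.95 [627. -51. 117.]
side [  215.32346771 -1088.23729227  1014.19287639] [-2.26940928 -0.01784833 -0.24789533] 528.8267751756557
fixture 0.9 [647. -78. 127.]
shell 0.48 [677. -70. 161.]
tray 0.97 [ 419. -332.    0.]
tray 0.87 [ 211. -296.    3.]
tray 0.77 [ 339. -569.    2.]
stack 0.81 [ 642. -394.   59.]
stack 0.49 [439. 306.  37.]
stack 0.25 [640. -77. 131.]
grease_jar 0.62 [617. 309.  54.]
knob0 0.71 [614. -84. 102.]
dial_center 0.72 [619. -88. 101.]
ram_tip 0.62 [644. -74. 130.]
press_head 0.57 [641. -74. 132.]
lamp_bar 0.78 [639. -78. 130.]
lamp_bar 0.65 [618. -85. 100.]
```

View pics/top0.png

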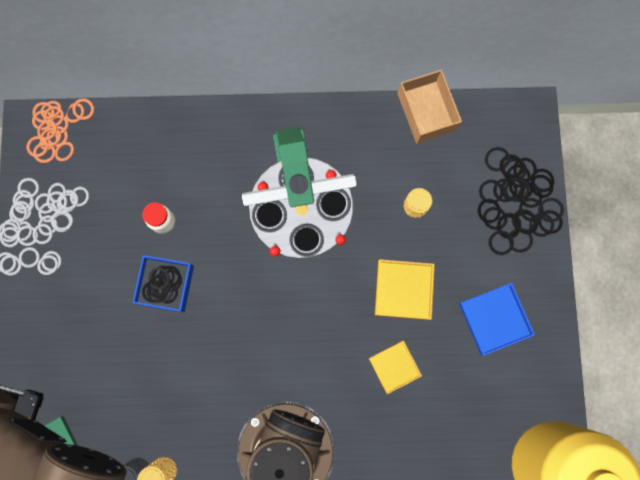

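View pics/side0.png

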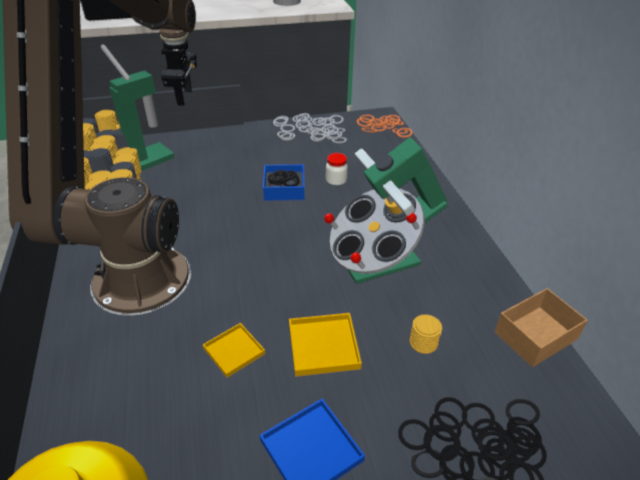

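The top view shows the yellow large tray at about (405,290), on the right (-y) of the press at (300,205), so the dial must turn clockwise, which is a negative angle. The small yellow tray at (395,367) is the look-alike. The side view agrees: tray at (325,345), dial at (377,230), shell under the ram at about (397,205). Next I fit the fixture pose from the red knobs and the tray pose from its mask.

```bash
cat >> h.py <<'E'
n_=np.array([-.5,0,.866]);u_=np.array([.866,0,.5]);y_=np.array([0,1.,0])
def knobL(i,th=0): a=np.pi/4+i*np.pi/2+th; return np.array([0,0,105])+122*(np.cos(a)*u_+np.sin(a)*y_)+44*n_
def reds(p):
    h=cv2.cvtColor(p["img"],cv2.COLOR_RGB2HSV); m=(((h[...,0]<6)|(h[...,0]>174))&(h[...,1]>170)&(h[...,2]>90)).astype(np.uint8)
    k,l,st,c=cv2.connectedComponentsWithStats(m); out=[]
    for i in range(1,k):
        if st[i,4]<15: continue
        w=cloud(p,l==i); 
        if len(w)<10: continue
        C=np.array(p["position"]);g=np.median(w,0); d=(g-C)/np.linalg.norm(g-C); out.append((g+d*9,st[i,4]))
    return out
E
python3 - <<'E'
from h import *
from scipy.optimize import least_squares
obs={}
for n in ["top","side"]:
    p=env.read_camera(n); L=reds(p)
    for g,a in L: print(n,np.round(g,1),a)
    obs[n]=[g for g,a in L if np.hypot(g[0]-605,g[1]+65)<180]
    for r in env.trace(p,"tray")[:3]:
        w=cloud(p,r["mask"]); q=cv2.minAreaRect(w[:,:2].astype(np.float32)); print("tray",round(r["score"],2),np.round(q[0],1),np.round(q[1],1),round(q[2],1),np.round(np.percentile(w[:,2],[5,50,95]),1))
K=np.array([knobL(i) for i in range(4)])
def pose(x): return (R.from_euler('z',x[2]).as_matrix()@K.T).T+[x[0],x[1],0]
def fit(O):
    def f(x):
        P=pose(x);return np.concatenate([(P[np.argmin(np.linalg.norm(P-g,axis=1))]-g) for g in O])
    return min((least_squares(f,[605,-65,y],loss='soft_l1',f_scale=3) for y in [-.3,0,.3]),key=lambda r:r.cost)
for O in (obs["top"],obs["side"],obs["top"]+obs["side"]):
    r=fit(O); print(np.round(r.x,3),np.round(r.fun.reshape(-1,3),1).tolist())
E
```

```text
top [ 694.8 -132.9  190.5] 48
top [669.5  38.1 189.3] 50
top [631.3 335.4  77. ] 418
top [ 545.  -155.6  103.2] 71
top [518.9  14.2 102.5] 70
tray 0.97 [ 419.8 -332. ] [160.1 159.5] 83.7 [-1.8  5.  22.3]
tray 0.62 [ 332.8 -576.4] [149.1 162.7] 19.6 [-1.5  5.1 22.3]
side [630.  333.4  76.7] 201
side [ 692.6 -138.1  187. ] 64
side [519.1  11.  100.1] 67
side [ 544.6 -159.1  101.1] 76
tray 0.87 [ 418.3 -334.1] [155.6 150.1] 83.8 [-0.8  3.2 20.4]
tray 0.71 [ 213.9 -297.5] [111.6 110. ] 24.9 [-1.9  2.1 14.1]
tray 0.67 [ 333.2 -574.7] [156.3 164.3] 23.5 [-0.2  3.4 20.7]
[ 6.28765e+02 -5.57080e+01  1.52000e-01] [[-0.9, -0.1, -4.3], [-1.6, -0.6, -3.0], [1.2, -0.0, -3.3], [1.2, 0.7, -2.5]]
[ 6.2766e+02 -6.0151e+01  1.4600e-01] [[-0.2, 0.3, -0.8], [0.3, 0.1, -0.2], [-0.1, -0.5, -1.1]]
[ 6.28163e+02 -5.74170e+01  1.51000e-01] [[-1.6, -1.9, -4.3], [-2.1, -2.3, -3.0], [0.5, -1.7, -3.3], [0.7, -0.9, -2.5], [0.6, 3.3, -0.8], [0.5, 2.4, -0.2], [0.9, 1.9, -1.1]]
```

```bash
cat >> h.py <<'E'
F0=np.array([628.2,-57.5,0]);YAW=.15;RF=R.from_euler('z',YAW).as_matrix()
U,Y,N=RF@u_,RF@y_,RF@n_; C0=F0+[0,0,105]
D=np.c_[U,Y,N]              # dial-plane axes (non turning)
def d2w(a): return C0+D@np.array(a)
def w2d(w): return (np.array(w)-C0)@D
RT=np.c_[np.cross(Y,-N),Y,-N]   # tool along -n, closing along fixture y
def go(Rt,pt):               # turn in the tool frame, then shift (cm) in the turned tool frame
    s=env.state(); Rc=R.from_euler('xyz',s["tcp_rot"]).as_matrix()
    print("rotvec",np.round(R.from_matrix(Rc.T@Rt).as_rotvec(),3),"shift now-axes",np.round(Rc.T@(pt-s["eef_pos"])/10,2),"shift target-axes",np.round(Rt.T@(pt-s["eef_pos"])/10,2),"t",s["t"])
E
python3 - <<'E'
from h import *
print("tool axes",RT.round(3).tolist())
for i in range(4): print("knob",i,knobL(i)@RF.T+F0)
k=d2w([122*np.cos(np.pi*1.25),122*np.sin(np.pi*1.25),44]); print(k)
pre=k+N*(80-19); print("pre",pre); go(RT,pre)
p=env.read_camera("top"); h=cv2.cvtColor(p["img"],cv2.COLOR_RGB2HSV)
for c in("top","side"):
    p=env.read_camera(c)
    for t in("press_head","lamp_bar","fixture"):
        for r in env.trace(p,t)[:1]:
            w=w2d(cloud(p,r["mask"])); hh=cv2.cvtColor(p["img"],cv2.COLOR_RGB2HSV)
            print(c,t,r["score"],len(w),np.percentile(w,[2,50,98],axis=0).round().tolist())
    hh=cv2.cvtColor(p["img"],cv2.COLOR_RGB2HSV); v=p["img"]
    for nm,m in(("green",(hh[...,0]>55)&(hh[...,0]<90)&(hh[...,1]>120)),("white",(v.min(2)>200))):
        w=w2d(cloud(p,m)); w=w[(np.abs(w[:,0])<220)&(np.abs(w[:,1])<160)&(w[:,2]>60)]
        print(c,nm,len(w),np.percentile(w,[2,50,98],axis=0).round().tolist())
E
```

```text
tool axes [[-0.856, -0.149, 0.494], [-0.129, 0.989, 0.075], [-0.5, 0.0, -0.866]]
knob 0 [667.42381664  35.67481394 186.23751365]
knob 1 [519.68708902  13.34659139  99.97048635]
knob 2 [ 545.47025593 -157.25009176   99.97048635]
knob 3 [ 693.20698355 -134.92186922  186.23751365]
[ 545.47025593 -157.25009176   99.97048635]
pre [ 515.31273806 -161.8079548   152.79648635]
rotvec [-0.113 -0.515 -0.421] shift now-axes [-54.   -63.77   6.18] shift target-axes [-16.34 -80.49  16.57] t 1.4
top press_head 0.63 9426 [[-119.0, -120.0, -43.0], [22.0, 4.0, 6.0], [202.0, 126.0, 177.0]]
top lamp_bar 0.87 9286 [[-118.0, -119.0, -26.0], [23.0, 4.0, 6.0], [202.0, 124.0, 177.0]]
top fixture 0.92 9435 [[-119.0, -120.0, -44.0], [22.0, 4.0, 6.0], [202.0, 125.0, 177.0]]Traceback (most recent call last):
  File "<stdin>", line 16, in <module>
    return _quantile_unchecked(
        a, q, axis, out, overwrite_input, method, keepdims, weights)
    return _ureduce(a,
                    func=_quantile_ureduce_func,
    ...<5 lines>...
                    overwrite_input=overwrite_input,
                    method=method)
    r = func(a, **kwargs)
    result = _quantile(arr,
                       quantiles=q,
    ...<2 lines>...
                       out=out,
                       weights=wgt)
    slices_having_nans = np.isnan(arr[-1, ...])
                                  ~~~^^^^^^^^^
IndexError: index -1 is out of bounds for axis 0 with size 0
```

```bash
python3 - <<'E'
from h import *
p=env.read_camera("top"); r=env.trace(p,"fixture")[0]
v,u=np.nonzero(r["mask"]&(p["depth"]>0)); w=w2d(cloud(p,r["mask"])); rgb=p["img"][v,u].astype(int)
wh=rgb.min(1)>170; gr=rgb[:,1]>rgb[:,0]+25
for nm,m in(("bar",wh&(w[:,2]>90)),("head",gr&(w[:,2]>90)),("anyhigh",(w[:,2]>90)),("face",(abs(w[:,2])<25)&~gr)):
    print(nm,m.sum(),np.percentile(w[m],[1,50,99],axis=0).round(1).tolist())
m=(w[:,2]>90)&(np.abs(w[:,1])<25); 
for a in range(0,210,20):
    q=m&(w[:,0]>=a)&(w[:,0]<a+20); print(a,q.sum(),w[q][:,2].round().tolist()[:3],rgb[q].mean(0).round() if q.any() else'')
E
```

```text
bar 1093 [[72.3, -129.5, 117.9], [88.0, 33.4, 139.8], [98.4, 134.1, 149.4]]
head 1479 [[59.4, -27.1, 97.0], [151.7, 2.4, 165.3], [203.1, 31.2, 175.4]]
anyhigh 2930 [[59.0, -126.2, 106.3], [97.5, 2.7, 162.6], [202.9, 131.2, 181.1]]
face 5710 [[-125.9, -125.1, -6.9], [-24.3, 5.6, 2.0], [121.4, 130.2, 16.1]]
0 0 [] 
20 0 [] 
40 36 [164.0, 162.0, 164.0] [131. 152. 118.]
60 178 [160.0, 164.0, 165.0] [ 86. 155. 121.]
80 158 [166.0, 166.0, 163.0] [ 85. 130. 111.]
100 189 [164.0, 166.0, 166.0] [84. 98. 98.]
120 209 [162.0, 163.0, 166.0] [ 82. 125. 107.]
140 193 [160.0, 167.0, 167.0] [ 85. 155. 120.]
160 194 [165.0, 165.0, 164.0] [ 87. 158. 123.]
180 202 [159.0, 165.0, 167.0] [ 87. 157. 123.]
200 147 [90.0, 95.0, 92.0] [ 64. 114.  86.]
```

```bash
python3 -m inch '[[0,0,0,0,0,-5,-1],[0,0,0,0,0,-5,-1],[0,0,0,0,0,-5,-1],[0,0,0,-4,-2,0,-1],[0,0,0,-4,-3,0,-1],[0,0,0,-4,-4,0,-1],[0,0,0,-4,-4,0,-1],[0,0,0,-4,-4,0,-1],[0,0,0,-4,-4,0,-1],[0,0,0,-4,-4,0,-1]]'
```

```text
t: 3.0
eef_pos: [373.5, 281.1, 364.9]
tcp_rot: [3.141, 0.0, 2.861]
ft_force: [1.2, 0.6, 0.0]
opening: 0.999
grip_force: 0.0
```

```bash
python3 -m inch '[[-0.028,-0.129,-0.105,0,0,0,-1],[-0.028,-0.129,-0.105,0,0,0,-1],[-0.028,-0.129,-0.105,0,0,0,-1],[-0.028,-0.129,-0.105,0,0,0,-1],[0,0,0,0,-5,0,-1],[0,0,0,0,-5,0,-1],[0,0,0,0,-5,0,-1],[0,0,0,0,-5,0,-1],[0,0,0,0,-5,0,-1],[0,0,0,0,-5,0,-1],[0,0,0,0,0,0,-1]]'
python3 - <<'E'
from h import *
k=d2w([122*np.cos(np.pi*1.25),122*np.sin(np.pi*1.25),44]); go(RT,k+N*(90-19)); go(RT,k-N*19)
E
```

```text
t: 4.38
eef_pos: [417.8, -17.7, 364.9]
tcp_rot: [-3.141, 0.524, -2.999]
ft_force: [0.4, 0.1, 0.0]
opening: 1.003
grip_force: 0.0
rotvec [-0.005  0.001 -0.007] shift now-axes [  4.03 -15.63  21.19] shift target-axes [  4.12 -15.71  21.11] t 4.375
rotvec [-0.005  0.001 -0.007] shift now-axes [  4.03 -15.59  30.19] shift target-axes [  4.12 -15.71  30.11] t 4.375
```

```bash
python3 -m inch '[[0,0,-0.007,1.0,-4,3,-1],[0,0,0,1.0,-4,4,-1],[0,0,0,1.0,-4,4,-1],[0,0,0,1.1,-3.6,4,-1],[0,0,0,0,0,4,-1],[0,0,0,0,0,2.1,-1],[0,0,0,0,0,0,-1],[0,0,0,0,0,0,-1]]'
python3 - <<'E'
from h import *
k=d2w([122*np.cos(np.pi*1.25),122*np.sin(np.pi*1.25),44]); go(RT,k-N*19)
p=env.read_camera("wrist"); save(p,"w1.png")
s=env.state(); Rc=R.from_euler('xyz',s["tcp_rot"]).as_matrix()
for g,a in reds(p): print("red tool-frame cm",(Rc.T@(g-s["eef_pos"])/10).round(2),"dial",w2d(g).round(1),a)
E
```

```text
t: 5.38
eef_pos: [527.2, -135.9, 190.1]
tcp_rot: [-3.117, 0.461, -3.015]
ft_force: [-0.0, -0.4, -0.1]
opening: 0.997
grip_force: 0.0
rotvec [-0.035 -0.063 -0.02 ] shift now-axes [ 2.5  -2.06 10.7 ] shift target-axes [ 3.22 -2.38 10.44] t 5.375
red tool-frame cm [ 3.2  15.03  8.09] dial [-88.2  85.2  45.5] 1355
red tool-frame cm [ 2.8  -2.14  8.69] dial [-87.8 -86.6  45.5] 1058
```

View pics/w1.png

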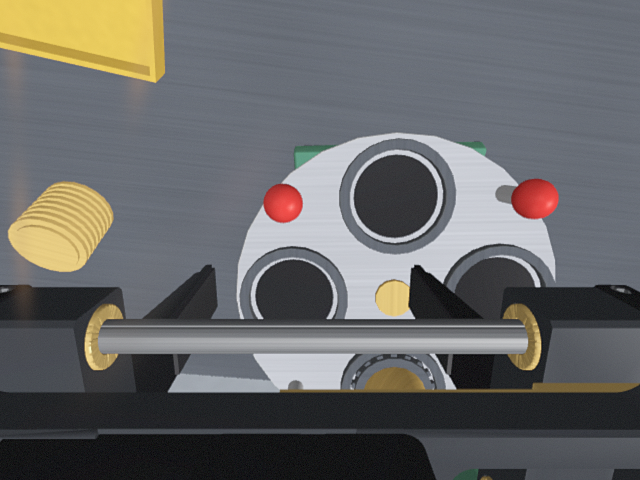

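The wrist view shows knob2 at (283,203), knob1 at (535,198), the empty dies, and the shell at about (392,385). The fixture pose agrees within 2 mm. The tool tilt has drifted, so I check the joints and correct it.

```bash
python3 -m inch '[[-0.035,-0.063,-0.02,0,0,0,-1],[0,0,0,0,0,0,-1],[0,0,0,0,0,0,-1]]'
python3 - <<'E'
from h import *
print(np.round(env.state()["joints"],3))
k=d2w([122*np.cos(np.pi*1.25),122*np.sin(np.pi*1.25),44]); go(RT,k-N*19)
E
```

```text
t: 5.8
eef_pos: [537.8, -126.0, 206.1]
tcp_rot: [-3.13, 0.487, -3.007]
ft_force: [-0.0, 0.6, 0.3]
opening: 0.999
grip_force: 0.0
[-0.48   0.279  2.053  0.611  0.471 -2.685]
rotvec [-0.019 -0.037 -0.014] shift now-axes [ 4.6  -3.05 11.47] shift target-axes [ 5.05 -3.21 11.23] t 5.8
```

Joint 6 is at its limit (-2.69), so I'll use the half-turn grasp instead, rotating +π about tool z.

```bash
sed -i 's/^def go/RT=RT@np.diag([-1,-1,1])\ndef go/' h.py
python3 -m inch '[[0,0,0.18,0,0,0,-1],[0,0,0.18,0,0,0,-1],[0,0,0.18,0,0,0,-1],[0,0,0.18,0,0,0,-1],[0,0,0.18,0,0,0,-1],[0,0,0.18,0,0,0,-1],[0,0,0.18,0,0,0,-1],[0,0,0.18,0,0,0,-1],[0,0,0.18,0,0,0,-1],[0,0,0.18,0,0,0,-1],[0,0,0.18,0,0,0,-1],[0,0,0.18,0,0,0,-1],[0,0,0.18,0,0,0,-1],[0,0,0.18,0,0,0,-1],[0,0,0.18,0,0,0,-1],[0,0,0.18,0,0,0,-1],[0,0,0.18,0,0,0,-1],[0,0,0,0,0,0,-1]]'
cat > g.py <<'E'
from h import *
import sys
print("joints",np.round(env.state()["joints"],2))
a=float(sys.argv[1]);h=float(sys.argv[2])
go(RT,d2w([122*np.cos(np.radians(a)),122*np.sin(np.radians(a)),h-19]))
E
python3 g.py 225 44
```

```text
t: 8.05
eef_pos: [537.7, -126.1, 205.4]
tcp_rot: [3.087, -0.483, 0.227]
ft_force: [-0.1, -0.1, -0.1]
opening: 1.001
grip_force: 0.0
joints [-0.48  0.28  2.05  0.61  0.47  0.37]
rotvec [0.017 0.038 0.068] shift now-axes [-4.77  2.67 11.42] shift target-axes [-5.01  3.2  11.18] t 8.05
```

```bash
python3 -m inch '[[0.017,0.038,0.068,0,0,0,-1],[0,0,0,-2.5,1.6,1,-1],[0,0,0,-2.5,1.6,1,-1],[0,0,0,0,0,2,-1],[0,0,0,0,0,1,-1],[0,0,0,0,0,0,-1],[0,0,0,0,0,0,-1]]'
python3 - <<'E'
from h import *
p=env.read_camera("wrist"); 
s=env.state(); Rc=R.from_euler('xyz',s["tcp_rot"]).as_matrix()
for g,a in reds(p): print("red tool-frame cm",(Rc.T@(g-s["eef_pos"])/10).round(2),"dial",w2d(g).round(1),a)
E
python3 g.py 225 44
```

```text
t: 8.93
eef_pos: [524.4, -160.4, 137.6]
tcp_rot: [3.14, -0.524, 0.152]
ft_force: [-0.7, 0.3, -0.1]
opening: 1.002
grip_force: 0.0
red tool-frame cm [-0.09  0.08  4.28] dial [-86.7 -87.1  44.5] 1462
red tool-frame cm [ -0.28 -16.62   4.68] dial [-88.8  80.   40.4] 726
red tool-frame cm [ -0.43 -17.99   3.7 ] dial [-90.3  93.6  50.2] 340
joints [-0.59  0.4   2.14  1.08  0.39 -0.14]
rotvec [ 0.    -0.     0.001] shift now-axes [-0.05  0.    6.23] shift target-axes [-0.04  0.    6.23] t 8.975
```

```bash
python3 -m inch '[[0,0,0,0,0,2,-1],[0,0,0,0,0,2,-1],[0,0,0,0,0,1.6,-1],[0,0,0,0,0,0.6,-1],[0,0,0,0,0,0,0],[0,0,0,0,0,0,1],[0,0,0,0,0,0,1],[0,0,0,0,0,0,1],[0,0,0,0,0,0,1],[0,0,0,0,0,0,1],[0,0,0,0,0,0,1],[0,0,0,0,0,0,1]]'; python3 g.py 225 44
```

```text
t: 10.48
eef_pos: [555.3, -155.5, 83.6]
tcp_rot: [-3.141, -0.524, 0.15]
ft_force: [1.0, 1.9, 0.9]
opening: 0.28
grip_force: 30.0
joints [-0.54  0.53  2.12  1.37  0.33 -0.41]
rotvec [-0. -0. -0.] shift now-axes [-0.04  0.02 -0.01] shift target-axes [-0.04  0.02 -0.01] t 10.475
```

```bash
python3 -m inch '[[0,0,0,-0.65,-0.69,0,1],[0,0,0,-0.59,-0.76,0,1],[0,0,0,-0.53,-0.8,0,1],[0,0,0,-0.47,-0.83,0,1],[0,0,0,-0.4,-0.87,0,1],[0,0,0,-0.33,-0.9,0,1],[0,0,0,-0.26,-0.92,0,1],[0,0,0,-0.19,-0.94,0,1],[0,0,0,-0.11,-0.95,0,1],[0,0,0,-0.04,-0.95,0,1],[0,0,0,0,0,0,1]]'; python3 g.py 180 44
```

```text
t: 11.85
eef_pos: [511.1, -74.7, 65.1]
tcp_rot: [-3.141, -0.522, 0.15]
ft_force: [0.6, 2.3, -7.8]
opening: 0.281
grip_force: 30.0
joints [-0.42  0.53  2.29  2.    0.3  -0.96]
rotvec [-0.001  0.002 -0.   ] shift now-axes [ 0.05  0.05 -0.04] shift target-axes [ 0.05  0.05 -0.04] t 11.85
```

```bash
python3 -m inch '[[0,0,0,0.04,-0.95,0,1],[0,0,0,0.11,-0.95,0,1],[0,0,0,0.19,-0.94,0,1],[0,0,0,0.26,-0.92,0,1],[0,0,0,0.33,-0.9,0,1],[0,0,0,0.4,-0.87,0,1],[0,0,0,0.47,-0.83,0,1],[0,0,0,0.53,-0.8,0,1],[0,0,0,0.59,-0.76,0,1],[0,0,0,0.65,-0.69,0,1],[0,0,0,0,0,0,1],[0,0,0,0,0,0,1]]'; python3 g.py 135 44
```

```text
t: 13.35
eef_pos: [531.2, 14.9, 84.2]
tcp_rot: [-3.141, -0.527, 0.151]
ft_force: [8.3, 4.1, -5.9]
opening: 0.281
grip_force: 30.0
joints [-0.18  0.49  2.27  2.16  0.2  -0.89]
rotvec [-0.001 -0.003  0.001] shift now-axes [-0.22 -0.02 -0.05] shift target-axes [-0.22 -0.02 -0.05] t 13.35
```

```bash
python3 -m inch '[[0,0,0,0,0,0,0.3],[0,0,0,0,0,0,0],[0,0,0,0,0,0,-1],[0,0,0,0,0,0,-1],[0,0,0,0,0,0,-1],[0,0,0,0,0,0,-1],[0,0,0,0,0,-1,-1],[0,0,0,0,0,-3,-1],[0,0,0,0,0,-3,-1],[0,0,0,0,0,-3,-1],[0,0,0,0,0,-3,-1],[0,0,0,0,0,0,-1]]'
python3 - <<'E'
from h import *
s=env.state(); print(s["joints"].round(2)) 
go(RT,d2w([-20,-85,150]))
for n in("top","wrist"):
    p=env.read_camera(n)
    for g,a in reds(p): 
        d=w2d(g); print(n,d.round(1),"ang",np.degrees(np.arctan2(d[1],d[0])).round(1),a)
    for r in env.find_in(p,"shell")[:3]: print(" shell",round(r["score"],2),w2d(toW(p,r["centre"])).round(1))
save(p,"w2.png")
E
```

```text
t: 14.85
eef_pos: [478.1, 8.0, 177.8]
tcp_rot: [-3.136, -0.53, 0.15]
ft_force: [-0.4, -0.4, -0.8]
opening: 1.0
grip_force: 0.0
[-0.23  0.22  2.29  0.97  0.24  0.28]
rotvec [-0.006 -0.007  0.   ] shift now-axes [ 6.38 17.21 -1.83] shift target-axes [ 6.37 17.22 -1.77] t 14.85
top [ 89.7 -83.5  45.7] ang -43.0 51
top [90.7 88.1 45.9] ang 44.2 47
top [ 39.3 388.2 -54.9] ang 84.2 417
top [-85.6 -84.7  46.1] ang -135.3 70
top [-86.8  87.4  46.5] ang 134.8 70
 shell 0.72 [  5.7 -78.8  29.3]
wrist [ 40.7 366.6 -54.5] ang 83.7 284
wrist [-86.4 -86.2  45. ] ang -135.0 1256
wrist [-87.4  85.6  44.9] ang 135.6 1012
 shell 0.81 [  0.3 -79.5  29.9]
```

View pics/w2.png

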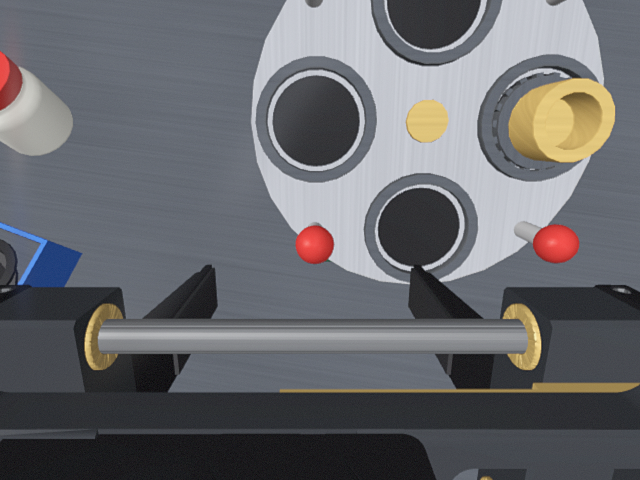

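The wrist view shows the shell seated in the die at about (550,118), the fixture's right station, with knobs at (315,244) and (555,243). The dial reads home at -90°. Now I check where the wrist camera sits on the tool, because of the bar.

```bash
python3 - <<'E'
from h import *
p=env.read_camera("wrist"); s=env.state(); Rc=R.from_euler('xyz',s["tcp_rot"]).as_matrix()
print("cam in tool mm",(Rc.T@(np.array(p["position"])-s["eef_pos"])).round(1),"view dir",(Rc.T@camR(p)[:,2]).round(2))
r=env.trace(p,"shell")[0]; w=w2d(cloud(p,r["mask"])); print(np.percentile(w,[1,50,99],axis=0).round(1).tolist())
b=w[(w[:,2]>43)]; print("rim",len(b),cv2.minEnclosingCircle(b[:,:2].astype(np.float32)))
E
```

```text
cam in tool mm [  71.3    0.6 -169.3] view dir [-0.26 -0.    0.97]
[[-34.8, -107.5, 4.0], [-1.6, -77.5, 30.1], [29.8, -50.5, 46.4]]
rim 3088 ((-3.1753129959106445, -83.96713256835938), 27.341463088989258)
```

```bash
python3 -m inch '[[-0.006,-0.007,0,0,2.9,0,-1],[0,0,0,0,2.9,0,-1],[0,0,0,0,2.9,0,-1],[0,0,0,0,2.9,0,-1],[0,0,0,0,2.9,0,-1],[0,0,0,0,2.7,0,-1],[0,0,0,2,0,0,-1],[0,0,0,2,0,0,-1],[0,0,0,2,0,0,-1],[0,0,0,2,0,0,-1],[0,0,0,0,0,0,-1]]'
python3 - <<'E'
from h import *
s=env.state(); print(s["joints"].round(2),w2d(s["eef_pos"]).round(1)); go(RT,d2w([-1.5,-84.5,15]))
E
```

```text
t: 16.52
eef_pos: [573.4, -151.2, 215.5]
tcp_rot: [-3.14, -0.521, 0.151]
ft_force: [-0.0, -0.4, -0.9]
opening: 0.998
grip_force: 0.0
[-0.51  0.32  1.96  0.66  0.53  0.39] [ -3.7 -84.5 129.8]
rotvec [-0.002  0.002  0.001] shift now-axes [ 0.25  0.02 11.48] shift target-axes [ 0.22  0.   11.48] t 16.525
```

```bash
python3 -m inch '[[0,0,0,0.1,0,2,-1],[0,0,0,0.1,0,2,-1],[0,0,0,0,0,2,-1],[0,0,0,0,0,0,-1]]'
python3 - <<'E'
from h import *
p=env.read_camera("wrist"); s=env.state(); Rc=R.from_euler('xyz',s["tcp_rot"]).as_matrix()
r=env.trace(p,"shell")[0]; w=(cloud(p,r["mask"])-s["eef_pos"])@Rc; zt=np.percentile(w[:,2],1); b=w[w[:,2]<zt+4]
print("rim in tool",cv2.minEnclosingCircle(b[:,:2].astype(np.float32)),zt,len(b)); go(RT,d2w([-1.5,-84.5,15])); save(p,"w3.png")
E
```

```text
t: 17.02
eef_pos: [603.5, -146.2, 162.0]
tcp_rot: [-3.137, -0.517, 0.149]
ft_force: [0.1, 0.4, -0.4]
opening: 0.999
grip_force: 0.0
rim in tool ((1.1496117115020752, 0.02177170105278492), 26.987178802490234) 22.828796065688064 3901
rotvec [-0.002  0.004 -0.001] shift now-axes [0.18 0.02 5.49] shift target-axes [0.16 0.01 5.49] t 17.125
```

View pics/w3.png

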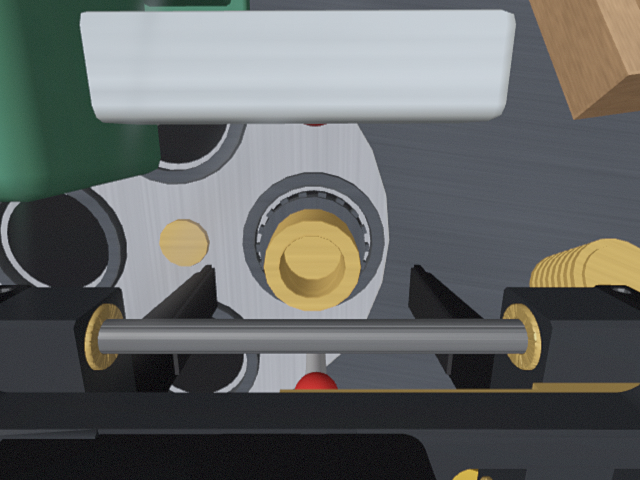

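The wrist view shows the shell centred between the fingers at (312,258), with the bar clear above at y≈120. I descend and grip.

```bash
python3 -m inch '[[-0.002,0.004,-0.001,0.1,0,1.5,-1],[0,0,0,0,0,1.5,-1],[0,0,0,0,0,1.5,-1],[0,0,0,0,0,0.8,-1],[0,0,0,0,0,0,0],[0,0,0,0,0,0,1],[0,0,0,0,0,0,1],[0,0,0,0,0,0,1],[0,0,0,0,0,0,1],[0,0,0,0,0,0,1],[0,0,0,0,0,0,1]]'
python3 - <<'E'
from h import *
s=env.state(); print(s["joints"].round(2),w2d(s["eef_pos"]).round(1)); go(RT,d2w([-1.5,-84.5,15]))
E
```

```text
t: 18.5
eef_pos: [630.8, -142.7, 119.5]
tcp_rot: [3.14, -0.525, 0.151]
ft_force: [-2.6, 0.1, 4.0]
opening: 0.552
grip_force: 30.0
[-0.44  0.53  1.94  0.92  0.36  0.15] [ -1.5 -84.6  17.7]
rotvec [ 0.001 -0.001  0.001] shift now-axes [ 0.   -0.01  0.27] shift target-axes [ 0.   -0.01  0.27] t 18.5
```

```bash
python3 -m inch '[[0,0,0,0,0,-0.5,1],[0,0,0,0,0,-1,1],[0,0,0,0,0,-1,1],[0,0,0,0,0,-1.5,1],[0,0,0,0,0,-2,1],[0,0,0,0,0,-2.5,1],[0,0,0,0,0,-2.5,1],[0,0,0,-1,0,-2.5,1],[0,0,0,-2,0,-1,1],[0,0,0,-3,0,0,1],[0,0,0,0,0,0,1]]'
python3 - <<'E'
from h import *
p=env.read_camera("wrist"); s=env.state(); Rc=R.from_euler('xyz',s["tcp_rot"]).as_matrix(); print(s["joints"].round(2))
r=env.trace(p,"shell")[0]; w=(cloud(p,r["mask"])-s["eef_pos"])@Rc; zt=np.percentile(w[:,2],1); b=w[w[:,2]<zt+4]
print("rim in tool",cv2.minEnclosingCircle(b[:,:2].astype(np.float32)),zt,len(b)); save(p,"w4.png")
v=np.linalg.svd(b-b.mean(0),full_matrices=False)[2][2]; print("rim normal",v.round(3),"flange max z",np.percentile(w[:,2],99))
# tray
q=env.read_camera("top"); r=max(env.trace(q,"tray"),key=lambda r:-np.linalg.norm(np.median(cloud(q,r["mask"])[:,:2],0)-[419,-333]))
w=cloud(q,r["mask"]); print("tray",cv2.minAreaRect(w[:,:2].astype(np.float32)))
yaw=.15; RV=np.c_[[np.cos(yaw),np.sin(yaw),0],[np.sin(yaw),-np.cos(yaw),0],[0,0,-1]]
go(RV,np.array([419,-333,120]))
for g,a in reds(q):
    d=w2d(g); print(np.degrees(np.arctan2(d[1],d[0])).round(1),d.round())
E
```

```text
t: 19.88
eef_pos: [506.1, -161.2, 214.7]
tcp_rot: [3.141, -0.524, 0.149]
ft_force: [-0.0, 0.3, -1.5]
opening: 0.552
grip_force: 30.0
[-0.61  0.24  2.09  0.75  0.53  0.21]
rim in tool ((0.9348434805870056, 0.8928471803665161), 30.353830337524414) -29.1602500372183 4711
rim normal [0.186 0.022 0.982] flange max z 162.39907670063928
tray ((414.706298828125, -312.0860595703125), (162.49085998535156, 198.5042266845703), 0.6849417090415955)
rotvec [ 0.002 -0.525  0.001] shift now-axes [-14.67  15.61   2.56] shift target-axes [-11.4   15.64   9.54] t 20.075
-42.8 [ 90. -84.  46.]
44.4 [90. 88. 46.]
84.3 [ 39. 388. -55.]
134.9 [-87.  87.  46.]
```

View pics/w4.png

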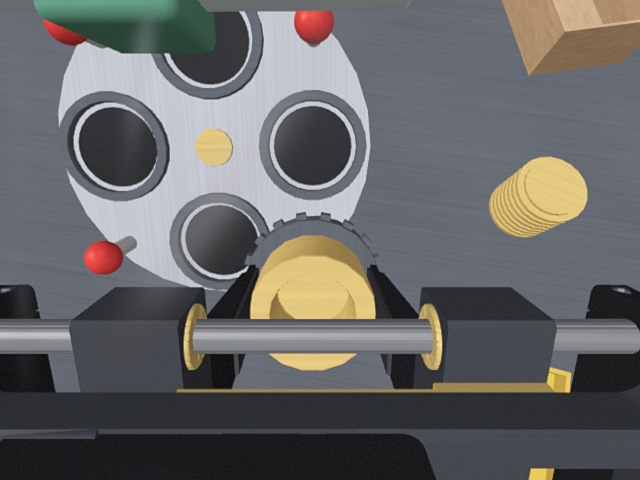

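The wrist view shows the shell held squarely between the pads at (313,305), all dies empty and the dial still home. I turn upright, aligned with the tray's yaw.

```bash
cat >> h.py <<'E'
yw=-.11; RV=np.c_[[np.cos(yw),np.sin(yw),0],[np.sin(yw),-np.cos(yw),0],[0,0,-1]]
E
python3 -c "
from h import *
go(RV,np.array([419,-333,120]))"
```

```text
rotvec [-0.067 -0.523  0.255] shift now-axes [-14.67  15.61   2.56] shift target-axes [-6.99 18.04  9.54] t 20.075
```

```bash
python3 -m inch '[[0.017,-0.131,0.066,0,0,0,1],[0.017,-0.131,0.066,0,0,0,1],[0.017,-0.131,0.066,0,0,0,1],[0.017,-0.131,0.066,0,0,0,1],[0,0,0,0,0,0,1]]'; python3 -c "
from h import *
print(env.state()['joints'].round(2))
go(RV,np.array([419,-333,120]))"
```

```text
t: 20.7
eef_pos: [509.9, -159.8, 214.4]
tcp_rot: [-3.01, -0.016, -0.067]
ft_force: [-0.8, -0.3, -1.9]
opening: 0.558
grip_force: 30.0
[-0.49  0.37  1.77  0.15  1.04  1.07]
rotvec [-0.132 -0.013  0.044] shift now-axes [-8.06 18.96  6.89] shift target-axes [-7.14 18.21  9.44] t 20.7
```

```bash
python3 -m inch '[[-0.132,-0.013,0.044,0,0,0,1],[0,0,0,0,0,0,1],[0,0,0,-1.4,3.6,1,1],[0,0,0,-1.4,3.6,1.5,1],[0,0,0,-1.4,3.6,2,1],[0,0,0,-1.4,3.6,2,1],[0,0,0,-1.5,3.8,2,1],[0,0,0,0,0,2,1],[0,0,0,0,0,0,1],[0,0,0,0,0,0,1]]'
python3 - <<'E'
from h import *
go(RV,np.array([419,-333,22.]))
for c in("side","top"):
    p=env.read_camera(c)
    for r in env.find_in(p,"tray")[:3]: print(c,round(r["score"],2),toW(p,r["centre"]).round(1))
    for r in env.trace(p,"tray")[:3]:
        w=cloud(p,r["mask"]); print(len(w),cv2.minAreaRect(w[w[:,2]<30][:,:2].astype(np.float32)))
    if c=="side": save(p,"s5.png")
E
```

```text
t: 21.95
eef_pos: [417.7, -332.7, 110.4]
tcp_rot: [-3.141, -0.001, -0.111]
ft_force: [0.1, 0.7, -2.0]
opening: 0.549
grip_force: 30.0
rotvec [-0.001 -0.001 -0.001] shift now-axes [0.13 0.02 8.84] shift target-axes [0.14 0.01 8.84] t 21.95
side 0.78 [ 338.4 -572.1    2. ]
side 0.6 [ 209.1 -296.2    2.3]
side 0.56 [ 4.127e+02 -3.424e+02 -4.000e-01]
5415 ((334.7210693359375, -570.1340942382812), (159.6649627685547, 165.62164306640625), 19.911300659179688)
3122 ((419.37890625, -324.69097900390625), (173.8201904296875, 150.3936004638672), 84.02569580078125)
1820 ((211.83432006835938, -292.67669677734375), (112.17707061767578, 120.44378662109375), 25.269285202026367)
top 0.7 [ 488.6 -270.    15.3]
top 0.62 [ 327.7 -571.3    4.3]
top 0.23 [623.1 -50.6 120.3]
3237 ((330.70404052734375, -572.5646362304688), (153.1988983154297, 154.01760864257812), 19.12201499938965)
```

View pics/s5.png

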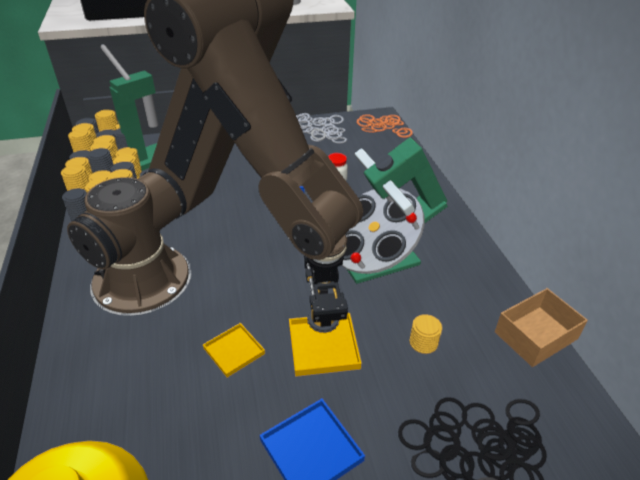

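The side view shows the upright tool holding the shell over the large yellow tray at (325,340). I lower it slowly onto the floor.

```bash
python3 -m inch '[[0,0,0,0.1,0,2.2,1],[0,0,0,0,0,2.2,1],[0,0,0,0,0,2.0,1],[0,0,0,0,0,1.3,1],[0,0,0,0,0,0.7,1],[0,0,0,0,0,0,1],[0,0,0,0,0,0,1]]'; python3 -m inch '[[0,0,0,0,0,0.1,1],[0,0,0,0,0,0,1]]';python3 -m inch '[[0,0,0,0,0,0.1,1],[0,0,0,0,0,0,1]]'; python3 -m inch '[[0,0,0,0,0,0.1,1],[0,0,0,0,0,0,1]]'
```

```text
t: 23.12
eef_pos: [418.6, -333.0, 26.2]
tcp_rot: [3.141, 0.0, -0.111]
ft_force: [0.3, -0.1, -1.7]
opening: 0.551
grip_force: 30.0
t: 23.38
eef_pos: [418.4, -332.8, 24.9]
tcp_rot: [-3.142, 0.001, -0.112]
ft_force: [0.0, 0.2, -2.1]
opening: 0.549
grip_force: 30.0
t: 23.62
eef_pos: [418.3, -332.8, 23.6]
tcp_rot: [-3.141, 0.001, -0.112]
ft_force: [1.0, -0.2, -2.4]
opening: 0.552
grip_force: 30.0
t: 23.88
eef_pos: [418.3, -332.8, 22.6]
tcp_rot: [-3.141, 0.001, -0.112]
ft_force: [0.2, 0.4, -2.2]
opening: 0.551
grip_force: 30.0
```

```bash
for i in 1 2; do python3 -m inch '[[0,0,0,0,0,0.1,1],[0,0,0,0,0,0,1]]' | grep -E "eef|ft"; done; python3 -m inch '[[0,0,0,0,0,0.05,1],[0,0,0,0,0,0,1]]' | grep -E "eef|ft"
```

```text
eef_pos: [418.4, -332.8, 21.7]
ft_force: [-0.3, -0.4, -1.9]
eef_pos: [418.4, -332.8, 21.6]
ft_force: [-3.2, 3.7, 11.5]
eef_pos: [418.3, -332.7, 21.5]
ft_force: [-4.0, 4.0, 19.0]
```

```bash
python3 -m inch '[[0,0,0,0,0,-0.05,1],[0,0,0,0,0,0,-0.3],[0,0,0,0,0,0,-0.6],[0,0,0,0,0,0,-0.6],[0,0,0,0,0,0,-0.6],[0,0,0,0,0,-0.5,-0.6],[0,0,0,0,0,-1.5,-0.6],[0,0,0,0,0,-3,-0.6],[0,0,0,0,0,-3,-0.6],[0,0,0,0,0,-4,-0.6],[0,0,0,0,0,-4,-0.6],[0,0,0,-4,0,-2,-0.6],[0,0,0,-4,0,0,-0.6],[0,0,0,0,0,0,-0.6],[0,0,0,0,0,0,-0.6]]'
python3 - <<'E'
from h import *
p=env.read_camera("wrist"); save(p,"w6.png")
w=toW(p,env.find_in(p,"shell")[0]["centre"]); print("shell",w.round(1))
for c in("side","top"):
    p=env.read_camera(c)
    for g,a in reds(p):
        d=w2d(g); print(c,np.degrees(np.arctan2(d[1],d[0])).round(1),d.round())
E
```

```text
t: 26.5
eef_pos: [339.4, -324.3, 201.6]
tcp_rot: [3.141, -0.0, -0.112]
ft_force: [0.2, -0.3, 0.1]
opening: 0.798
grip_force: 0.0
shell [ 421.4 -335.5   18. ]
side 84.5 [ 37. 385. -54.]
side -45.8 [ 86. -89.  46.]
side 135.7 [-87.  85.  44.]
side -134.4 [-86. -88.  46.]
top -43.0 [ 90. -84.  44.]
top 44.3 [90. 88. 46.]
top 84.2 [ 39. 388. -56.]
top -135.1 [-85. -85.  46.]
top 134.6 [-86.  87.  47.]
```

View pics/w6.png

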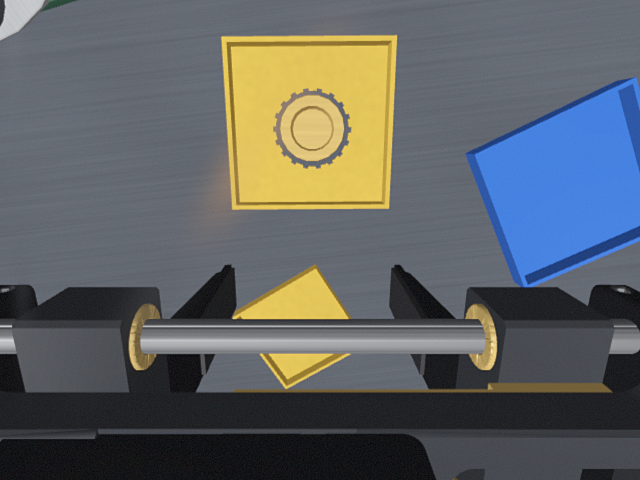

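The wrist view shows the shell upright in the middle of the large yellow tray at (312,128). The dial is home and the gripper is clear, so I hand in the job.

```bash
python3 -c "
from cell import env
print(env.job_done())"
```

```text
the job is handed in; nothing more can be done
None
```

I turned the dial one station clockwise, where it measures home in its detent, set the shell upright in the middle of the large yellow tray, and handed the job in at about 27 s; no verdict was returned.

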